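# Shaft parts from the wash tray to the assembly board, in reverse order

### The arm

A 6-joint arm with a two-finger parallel gripper is mounted at the origin on the work surface. World frame = base frame: x ahead of the robot, y to its left, z up, the work surface at z = 0. Lengths are in mm, angles in rad, forces in N, time in s.
With the tool pointing down it reaches from about 375 to 975 mm from the base axis. Payload 3.8 kg.
Tool frame: the origin (TCP) lies midway between the tips of the shut fingers; the grasp point (between the pads) lies 19 mm behind it (manip.grasp_offset is the distance from the TCP to the grasp point, in mm); z points along the fingers, y is the line along which they close (so a half turn about z gives the same grasp; the last joint's range is limited). The gripper opens to 85 mm and grips with 20 to 120 N. Pads are 22 mm wide; open, the fingers measure 114 mm over their backs; the gripper's body (76 mm by 85 mm) begins 54 mm behind the grasp point. The pads swing forward as they close: fully open they stand 13 mm farther back than shut.
Start: joints at [-1.278, 0.264, 1.604, -0, 1.274, -0.037], TCP at [218.596, -638.619, 231.28] pointing down, gripper open.
Joint ranges: [-2.63, 2.63], [-0.94, 2.18], [0.31, 2.57], [-1.31, 4.45], [0, 2.66], [-2.55, 2.55]. Speed limits (rad/s): [2.57, 2.57, 3.14, 3.14, 3.14, 3.14].

### API

Orientations are given as a unit quaternion [x, y, z, w].
In Python, from station import manip gives the robot as it stands.
- The arm moves only by the shell command python3 inch.py [FORCE], which reads ROWS from standard input. ROWS is a JSON object with one list for each field, all of the same length, 1 to 12, a row being the entries at one place: sx, sy, sz (the shift in shares of the most that a row can go, 1 being 50 mm), ax, ay, az (a rotation vector in normalised numbers (1 is 4 rad)), aperture (the finger opening in mm); each row shifts and turns the commanded pose from where the row before left it, along the tool's axes as they then stand; what a row does not reach is not made up. A row lasts 1/10 s, in which the tool goes at most 50 mm and 0.15 rad, less where a joint would pass 70% of its speed; a pose out of reach is approached as far as the arm can. The fingers move at their own pace and stop on an object; FORCE is the grip in N (left out, the last holds). Time passes only in rows, so rows that do not move let the fingers close. It prints the time, the measured TCP pose, the force, the opening and the grip force at its end. Input that does not fit is refused with a message, and nothing moves.
- manip.state(): the state, without advancing time (a new reading comes with each control period).
- manip.snapshot(name): name is "scene" or "top"; returns the picture (480x640x3 uint8, red, green, blue); there is no depth.
- manip.camera_model(name): a dict with "fx", "fy", "cx", "cy" (pixels), "R" (3x3) and "t" (3): a world point X has camera coordinates R X + t. Camera axes: x right, y down, z forward; pixel columns grow to the right and rows downward; lengths in mm; the calibration is good to about 2 mm. A picture is of the moment at which its call begins. camera_model takes no time and is no camera call.
- manip.job_done(): hands the job in; it is judged then, once.
The state is a dict: "t": time; "qpos": joint angles; "dq": joint speeds; "effort": joint torques, N m; "ee_pos": TCP position; "orientation": TCP orientation; "contact_force": force on the tool from outside, world axes, zero at the start; "ft_torque": the same for the moment, N m; "finger_gap": finger opening in mm; "gripper_force": force on a finger pad.
Only numpy, scipy, OpenCV 4.12 (cv2) and the standard library are available. Lean on these libraries where they do the work, as an engineer would, in place of code of your own. Each camera call takes 0.05 s, during which the arm holds its last target. There are 200 camera calls.

### The job

The four shaft parts stand in a row in the grey wash tray in the order they came off the shaft. Move them to the wooden assembly board, one on each pin, flat on the wood and in the reverse order, so that the part leftmost (seen from the robot) in the tray comes to stand rightmost on the board, and so on. Set each part down gently rather than dropping it, and leave the white mug where it stands.

Things in the scene. Friction and masses are not known exactly. Their poses are not given: they have to be found in the camera images.
- large_gear: spur gear lying flat, 60 mm outside diameter, 20 mm high, 0.33 kg or so. Origin: centre of its underside, axis z up along the bore. Bore 26 mm right through, standing upright at the start with its underside 12 mm above the work surface. Loose, plain steel
- pinion: small spur gear, 44 mm outside diameter, 28 mm high, 0.2 kg or so. Origin: centre of its underside, axis z up along the bore. Bore 26 mm right through, standing upright at the start with its underside 12 mm above the work surface. Loose, plain steel
- sleeve: plain spacer tube standing on end, 34 mm outside diameter, 46 mm high, 0.14 kg or so. Origin: centre of its underside, axis z up along the bore. Bore 26 mm right through, standing upright at the start with its underside 12 mm above the work surface. Loose, plain steel
- bearing: open ball bearing lying flat, balls visible, 52 mm outside diameter, 15 mm high, 0.15 kg or so. Origin: centre of its underside, axis z up along the bore. Bore 26 mm right through, standing upright at the start with its underside 12 mm above the work surface. Loose, plain steel
- large_gear_post: fixed aluminium locating block in the tray under the large gear: square plate 66 x 66 x 8 mm with a round stub 20 mm diameter standing 12 mm above the plate (its rim tapered), which stands in the bore of the large gear. Origin: centre of the block's underside. It stays in the tray
- pinion_post: fixed aluminium locating block in the tray under the pinion: square plate 66 x 66 x 8 mm with a round stub 20 mm diameter standing 12 mm above the plate (its rim tapered), which stands in the bore of the pinion. Origin: centre of the block's underside. It stays in the tray
- sleeve_post: fixed aluminium locating block in the tray under the sleeve: square plate 66 x 66 x 8 mm with a round stub 20 mm diameter standing 12 mm above the plate (its rim tapered), which stands in the bore of the sleeve. Origin: centre of the block's underside. It stays in the tray
- bearing_post: fixed aluminium locating block in the tray under the bearing: square plate 66 x 66 x 8 mm with a round stub 20 mm diameter standing 12 mm above the plate (its rim tapered), which stands in the bore of the bearing. Origin: centre of the block's underside. It stays in the tray
- wash_tray: fixed grey plastic tray, 100 mm (its x) by 340 mm (its y) with a 12 mm high rim and a floor 4 mm thick; the four locating blocks stand on its floor in a row along its y axis, at -114, -38, +38 and +114 mm, in any order. Its y axis points roughly to the robot's left. It may be the nearer or the farther of the two racks. Origin: centre of its underside
- board: fixed wooden board, 90 mm (its x) by 320 mm (its y), top 18 mm above its origin, with four upright steel pins 10 mm in diameter and 12 mm high above the wood, in a row along its y axis at x = 0 and y = -114, -38, +38 and +114 mm. Its y axis points roughly to the robot's left. Empty at the start. Origin: centre of its underside
- mug: white mug, 82 mm across and 95 mm high, standing left of the racks; a bystander. Origin: centre of its underside

How it is judged:
By the outcome, as a careful person would: the job done as asked, in the order asked, and still so for the second after the job is handed in, with the robot touching nothing.
It also fails if it takes over 96 s, if anything falls off the work surface, if the arm or the gripper's body presses on something with over 40 N, if the wrist force passes 120 N, or if a joint passes its speed limit or range.

## Working session

There is one attempt and no reset: what is moved stays moved. The work goes in short steps, Python scripts to look and compute and a shell command to move; the robot and the scene stay as the last step left them, time stands still between calls to the robot, and variables do not carry over. Pictures are saved under pics/ and viewed, at most 14 in all, crops included, and the job is handed in when it is done.

```bash
ls; mkdir -p pics; python3 - <<'E'
from station import manip
import cv2,numpy as np
for n in("top","scene"):
    cv2.imwrite(f"pics/{n}0.png",manip.snapshot(n)[:,:,::-1])
    c=manip.camera_model(n);print(n,c)
print(manip.state())
E
```

```text
inch.py
pics
station.py
top {'fx': 478.39064983895736, 'fy': 478.39064983895736, 'cx': 315.53152866023504, 'cy': 244.04839825928886, 'R': array([[ 4.70428106e-03, -9.99443241e-01, -3.30314738e-02],
       [-9.93350104e-01, -8.70584052e-04, -1.15129550e-01],
       [ 1.15036694e-01,  3.33534197e-02, -9.92801142e-01]]), 't': array([127.86374174, 554.78647498, 826.15795746])}
scene {'fx': 433.7905544775468, 'fy': 433.7905544775468, 'cx': 314.071838616896, 'cy': 241.6604868797121, 'R': array([[ 0.42305277,  0.9060933 , -0.00461419],
       [ 0.77356714, -0.36381894, -0.51887345],
       [-0.47182648,  0.21594146, -0.85483861]]), 't': array([-349.42907194, -361.13443336, 1018.92088321])}
{'t': 0.1, 'qpos': array([-1.27790680e+00,  2.64747863e-01,  1.60527024e+00, -8.01270509e-06,
        1.27368413e+00, -3.69099727e-02]), 'dq': array([-0.00083715, -0.00155281, -0.00499142,  0.00016711, -0.0004845 ,
        0.00029375]), 'effort': array([ 7.47930480e-04, -5.16706395e+01, -3.68587911e+01,  4.53725318e-05,
        6.33823147e-03, -7.17179455e-05]), 'ee_pos': array([ 218.39624886, -637.98236299,  230.021599  ]), 'orientation': array([ 9.86434075e-01,  1.64154512e-01, -1.38431871e-04, -1.04567013e-03]), 'contact_force': array([-7.00259720e-01, -2.79019353e-01, -2.22733224e-04]), 'ft_torque': array([ 0.02999591, -0.02763722, -0.00230539]), 'gripper_force': 0.0, 'finger_gap': 85.93236659888998}
```

View pics/top0.png

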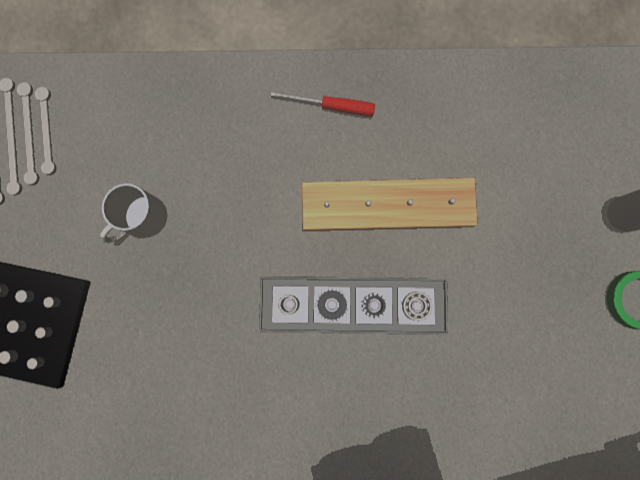

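View pics/scene0.png

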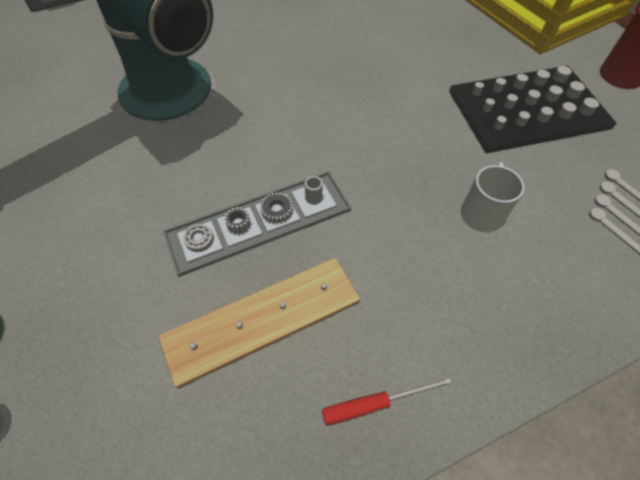

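The top view shows the tray nearest the robot, left to right (pixel positions): sleeve (290,303), large gear (332,304), pinion (375,305), bearing (418,306). The empty board lies beyond it, with pins at (326,204), (368,203), (410,202) and (452,201). The mug is at (126,208). The scene view agrees.

```bash
cat > h.py <<'E'
from station import manip
import numpy as np,cv2
def ray(n,uv,z):
    c=manip.camera_model(n);uv=np.atleast_2d(uv).astype(float)
    d=np.c_[(uv[:,0]-c["cx"])/c["fx"],(uv[:,1]-c["cy"])/c["fy"],np.ones(len(uv))]@c["R"]
    o=-c["R"].T@c["t"]
    return (o+d*((z-o[2])/d[:,2])[:,None])[:,:2]
def blobs(m,lo,hi):
    cs,_=cv2.findContours(m.astype(np.uint8),cv2.RETR_EXTERNAL,cv2.CHAIN_APPROX_NONE)
    return [c for c in cs if lo<cv2.contourArea(c)<hi]
def rect(n,c,z):
    (p,s,a)=cv2.minAreaRect(ray(n,c[:,0],z).astype(np.float32)); return np.round(p,1),np.round(s,1),round(a,2)
E
python3 - <<'E'
from h import *
for n in("top","scene"):
    im=cv2.imread(f"pics/{n}0.png");h=cv2.cvtColor(im,cv2.COLOR_BGR2HSV).astype(int)
    wood=(h[...,1]>70)&(h[...,0]>10)&(h[...,0]<28)&(h[...,2]>100)
    for c in blobs(wood,3000,20000):
        print(n,"board",rect(n,c,18)); x,y,w,hh=cv2.boundingRect(c)
        m=np.zeros(wood.shape,np.uint8);cv2.drawContours(m,[c],-1,1,-1);m=cv2.erode(m,np.ones((9,9)))
        for p in blobs((m>0)&(h[...,1]<60),6,150):
            q=p[:,0].mean(0);print("  pin",np.round(q,1),ray(n,q,27).round(1))
    white=(h[...,1]<40)&(h[...,2]>(175))
    for c in blobs(white,300,2500):
        print(n,"white",np.round(c[:,0].mean(0)),rect(n,c,12))
E
```

```text
top board (array([631.8,  -3.7]), array([ 90. , 318.9]), 1.33)
  pin [326.4 203.9] [[629.3 110.2]]
  pin [368.2 202.7] [[631.3  33.9]]
  pin [410.  201.6] [[633.1 -42. ]]
  pin [451.7 200.6] [[ 634.9 -117.4]]
top white [416. 306.] (array([445.6, -51.5]), array([62.7, 64.1]), 0.22)
top white [374. 305.] (array([446.1,  24.5]), array([61.2, 64. ]), 0.22)
top white [290. 304.] (array([447.2, 177. ]), array([61.5, 63.7]), 0.35)
top white [138. 209.] (array([621.7, 465. ]), array([35.2, 67.8]), 56.77)
scene board (array([635.4,  -4.9]), array([ 93.1, 318.6]), 1.37)
  pin [192.7 345.6] [[ 636.8 -118.3]]
  pin [238.5 324.5] [[634.6 -42.6]]
  pin [282.1 304.7] [[632.9  33.1]]
  pin [323.7 285.8] [[631.1 108.9]]
scene white [240. 228.] (array([446.9,  23.4]), array([62.3, 61.9]), 89.41)
scene white [313. 201.] (array([447.9, 175.2]), array([62. , 61.8]), 89.03)
```

Careful with the scale: shifts go in shares of 50 mm and turns go in shares of 4 rad. That gives: -0.139 rad / 4 = -0.0348.

```bash
cat >> h.py <<'E'
from scipy.spatial.transform import Rotation as Ro
def go(x,y,z,yaw=np.pi/2+.012):
    s=manip.state();R=Ro.from_quat(s["orientation"])
    T=Ro.from_matrix(np.c_[[np.cos(yaw),np.sin(yaw),0],[np.sin(yaw),-np.cos(yaw),0],[0,0,-1]])
    print("t",round(s["t"],1),"at",s["ee_pos"].round(1),"d",R.inv().apply(np.array([x,y,z])-s["ee_pos"]).round(1),"rot",(R.inv()*T).as_rotvec().round(4),"gap",round(s["finger_gap"],1),"F",s["contact_force"].round(1))
E
echo '{"sx": [0, 0, 0, 0, 0, 0, 0, 0, 0, 0, 0], "sy": [0, 0, 0, 0, 0, 0, 0, 0, 0, 0, 0], "sz": [0, 0, 0, 0, 0, 0, 0, 0, 0, 0, 0], "ax": [0, 0, 0, 0, 0, 0, 0, 0, 0, 0, 0], "ay": [0, 0, 0, 0, 0, 0, 0, 0, 0, 0, 0], "az": [-0.0348, -0.0348, -0.0348, -0.0348, -0.0348, -0.0348, -0.0348, -0.0348, -0.0348, 0, 0], "aperture": [65, 65, 65, 65, 65, 65, 65, 65, 65, 65, 65]}' | python3 inch.py 40
python3 -c "from h import *;go(446,-52,130)"
```

```text
t: 1.2
ee_pos: [218.5, -638.4, 230.8]
orientation: [0.705, 0.709, 0.0, -0.0]
contact_force: [0.4, 0.7, 0.1]
finger_gap: 65.0
gripper_force: 0.0
t 1.2 at [ 218.5 -638.4  230.8] d [584.7 231.5 101.2] rot [-0.0003 -0.0008 -0.0052] gap 65.0 F [0.4 0.7 0.1]
```

Scaled: 39 mm is 0.78, 15.4 mm is 0.308.

```bash
echo '{"sx": [0.78, 0.78, 0.78, 0.78, 0.78, 0.78, 0.78, 0.78, 0.78, 0.78, 0.78, 0.78], "sy": [0.308, 0.308, 0.308, 0.308, 0.308, 0.308, 0.308, 0.308, 0.308, 0.308, 0.308, 0.308], "sz": [0, 0, 0, 0, 0, 0, 0, 0, 0, 0, 0, 0], "ax": [0, 0, 0, 0, 0, 0, 0, 0, 0, 0, 0, 0], "ay": [0, 0, 0, 0, 0, 0, 0, 0, 0, 0, 0, 0], "az": [0, 0, 0, 0, 0, 0, 0, 0, 0, 0, 0, 0], "aperture": [65, 65, 65, 65, 65, 65, 65, 65, 65, 65, 65, 65]}' | python3 inch.py
echo '{"sx": [0.78, 0.78, 0.6, 0, 0], "sy": [0.308, 0.308, 0.24, 0, 0], "sz": [0.6, 0.6, 0.6, 0, 0], "ax": [0, 0, 0, 0, 0], "ay": [0, 0, 0, 0, 0], "az": [0, 0, 0, 0, 0], "aperture": [65, 65, 65, 65, 65]}' | python3 inch.py |head -1
python3 -c "from h import *;go(446,-52,40)"
```

```text
t: 2.4
ee_pos: [399.0, -167.2, 231.5]
orientation: [0.705, 0.709, 0.0, 0.0]
contact_force: [0.2, -0.2, -0.3]
finger_gap: 65.5
gripper_force: 0.0
t: 2.9
t 2.9 at [438.9 -62.  142.4] d [ 10.    7.4 102.4] rot [-0.0021 -0.     -0.0014] gap 65.0 F [ 1.  -0.3  0.1]
```

Scaled: 30 mm is 0.6, 22 mm is 0.44.

```bash
echo '{"sx": [0.1, 0.1, 0, 0, 0, 0], "sy": [0.07, 0.07, 0, 0, 0, 0], "sz": [0.4, 0.6, 0.6, 0.44, 0, 0], "ax": [0, 0, 0, 0, 0, 0], "ay": [0, 0, 0, 0, 0, 0], "az": [0, 0, 0, 0, 0, 0], "aperture": [65, 65, 65, 65, 65, 65]}' | python3 inch.py |head -1
python3 - <<'E'
from h import *
go(446,-52,15)
a=manip.snapshot("scene")[150:310,130:380,::-1];b=manip.snapshot("top")[240:400,240:490,::-1]
cv2.imwrite("pics/a1.png",cv2.resize(np.vstack([a,b]),None,fx=1.8,fy=1.8,interpolation=2))
E
```

```text
t: 3.5
t 3.5 at [447.3 -53.8  42.3] d [ 1.8 -1.3 27.3] rot [ 0.0013  0.0004 -0.0042] gap 65.4 F [ 0.2 -0.1  0.2]
```

View pics/a1.png

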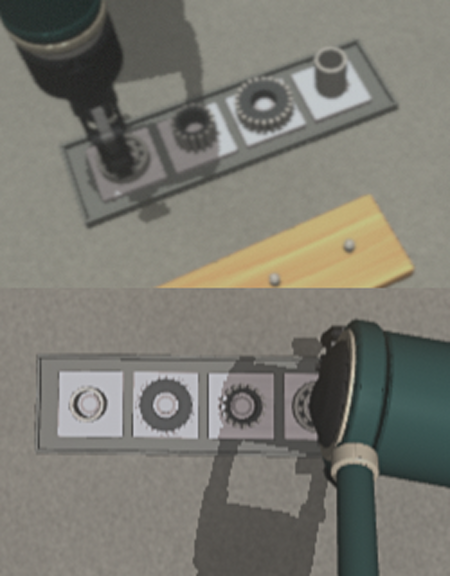

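The gripper straddles the bearing across the tray. I'll go down and grip it.

Scaled: 9 mm is 0.18, 8 mm is 0.16.

```bash
echo '{"sx": [0.036, 0, 0, 0, 0], "sy": [-0.024, 0, 0, 0, 0], "sz": [0.18, 0.18, 0.16, 0, 0], "ax": [0, 0, 0, 0, 0], "ay": [0, 0, 0, 0, 0], "az": [0, 0, 0, 0, 0], "aperture": [65, 65, 65, 65, 65]}' | python3 inch.py
echo '{"sx": [0, 0, 0, 0, 0, 0], "sy": [0, 0, 0, 0, 0, 0], "sz": [0, 0, 0, 0, 0, 0], "ax": [0, 0, 0, 0, 0, 0], "ay": [0, 0, 0, 0, 0, 0], "az": [0, 0, 0, 0, 0, 0], "aperture": [45, 45, 45, 45, 45, 45]}' | python3 inch.py 40
python3 -c "from h import *;go(446,-52,75)"
```

```text
t: 4.1
ee_pos: [444.7, -50.7, 14.5]
orientation: [0.703, 0.711, -0.0, -0.001]
contact_force: [1.3, 0.3, -0.3]
finger_gap: 65.2
gripper_force: 0.0
t: 4.7
ee_pos: [445.6, -50.9, 15.7]
orientation: [0.704, 0.711, 0.0, 0.0]
contact_force: [-2.6, 1.2, 5.6]
finger_gap: 50.1
gripper_force: 41.0
t 4.7 at [445.6 -50.9  15.7] d [ -1.1   0.5 -59.3] rot [ 0.0006  0.     -0.002 ] gap 50.1 F [-2.6  1.2  5.6]
```

Scaled: -30 mm is -0.6, -20 mm is -0.4.

```bash
echo '{"sx": [0, 0, 0, 0, 0, 0, 0], "sy": [0, 0, 0, 0, 0, 0, 0], "sz": [-0.1, -0.2, -0.4, -0.6, -0.6, 0, 0], "ax": [0, 0, 0, 0, 0, 0, 0], "ay": [0, 0, 0, 0, 0, 0, 0], "az": [0, 0, 0, 0, 0, 0, 0], "aperture": [45, 45, 45, 45, 45, 45, 45]}' | python3 inch.py
python3 -c "from h import *;go(630.2,109.6,50)"
```

```text
t: 5.4
ee_pos: [445.9, -51.0, 111.1]
orientation: [0.704, 0.711, 0.001, 0.001]
contact_force: [-0.3, -0.5, -3.4]
finger_gap: 49.8
gripper_force: 42.0
t 5.4 at [445.9 -51.  111.1] d [158.8 185.8  61.5] rot [ 0.0024  0.0004 -0.002 ] gap 49.8 F [-0.3 -0.5 -3.4]
```

Scaled: 33 mm is 0.66, 30 mm is 0.6.

```bash
echo '{"sx": [0.2, 0.4, 0.56, 0.56, 0.56, 0.5, 0.24, 0.15, 0, 0, 0], "sy": [0.24, 0.48, 0.66, 0.66, 0.66, 0.56, 0.28, 0.17, 0, 0, 0], "sz": [0, 0, 0, 0, 0, 0.2, 0.4, 0.6, 0, 0, 0], "ax": [0, 0, 0, 0, 0, 0, 0, 0, 0, 0, 0], "ay": [0, 0, 0, 0, 0, 0, 0, 0, 0, 0, 0], "az": [0, 0, 0, 0, 0, 0, 0, 0, 0, 0, 0], "aperture": [45, 45, 45, 45, 45, 45, 45, 45, 45, 45, 45]}' | python3 inch.py
python3 - <<'E'
from h import *
go(630.2,109.6,21.7)
a=manip.snapshot("scene")[220:400,150:400,::-1];b=manip.snapshot("top")[140:320,250:500,::-1]
cv2.imwrite("pics/a2.png",cv2.resize(np.vstack([a,b]),None,fx=1.6,fy=1.6,interpolation=2))
E
```

```text
t: 6.5
ee_pos: [629.0, 109.5, 50.1]
orientation: [0.704, 0.711, -0.0, -0.0]
contact_force: [0.1, -0.4, -1.3]
finger_gap: 50.2
gripper_force: 42.5
t 6.5 at [629.  109.5  50.1] d [ 0.1  1.2 28.4] rot [-0.0003  0.0001 -0.0021] gap 50.2 F [ 0.1 -0.4 -1.3]
```

View pics/a2.png

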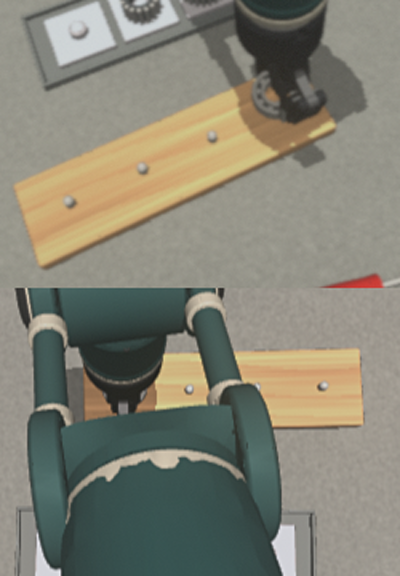

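```bash
python3 - <<'E'
from h import *
a=manip.snapshot("scene")[235:335,275:395,::-1]
cv2.imwrite("pics/a3.png",cv2.resize(a,None,fx=5,fy=5,interpolation=2))
E
```

```text
(no output)
```

View pics/a3.png

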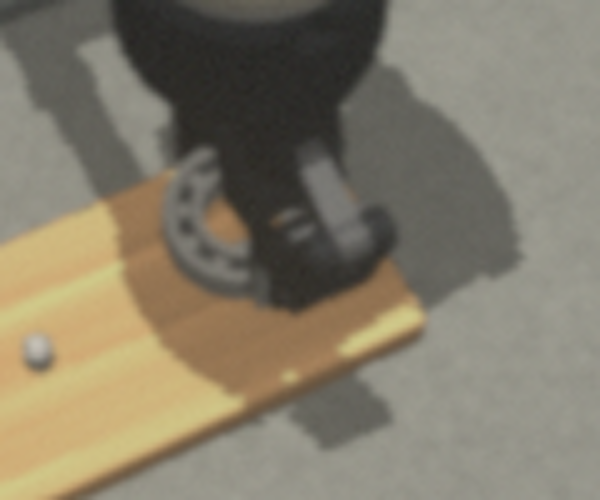

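```bash
cat >> h.py <<'E'
def proj(n,X):
    c=manip.camera_model(n);p=np.atleast_2d(X)@c["R"].T+c["t"]
    return np.c_[p[:,0]/p[:,2]*c["fx"]+c["cx"],p[:,1]/p[:,2]*c["fy"]+c["cy"]]
E
python3 - <<'E'
from h import *
im=cv2.imread("pics/a3.png")
for z,col in((61,(0,0,255)),(46,(255,0,0))):
    t=np.linspace(0,6.28,60);q=proj("scene",np.c_[629+26*np.cos(t),109.5+26*np.sin(t),0*t+z])
    cv2.polylines(im,[((q-[275,235]+.5)*5).astype(int)],True,col,1)
cv2.imwrite("pics/a4.png",im)
E
```

```text
(no output)
```

View pics/a4.png

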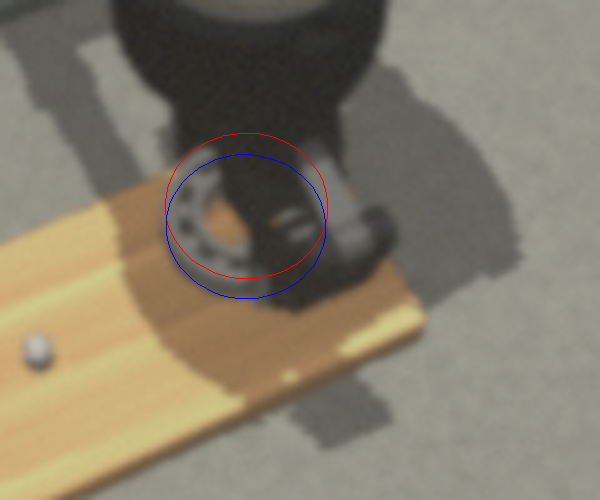

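The drawn outline matches: the bearing is flat and centred in the grip. I'll lower it gently.

Scaled: 8 mm is 0.16, 5 mm is 0.1.

```bash
echo '{"sx": [0, 0, 0, 0, 0, 0, 0, 0], "sy": [0.02, 0, 0, 0, 0, 0, 0, 0], "sz": [0.16, 0.16, 0.1, 0.06, 0.02, 0.02, 0, 0], "ax": [0, 0, 0, 0, 0, 0, 0, 0], "ay": [0, 0, 0, 0, 0, 0, 0, 0], "az": [0, 0, 0, 0, 0, 0, 0, 0], "aperture": [45, 45, 45, 45, 45, 45, 45, 45]}' | python3 inch.py
python3 -c "from h import *;go(630.2,109.6,21.7)"
```

```text
t: 7.45
ee_pos: [630.3, 109.5, 24.3]
orientation: [0.704, 0.711, 0.0, 0.0]
contact_force: [0.2, 0.4, -1.5]
finger_gap: 50.1
gripper_force: 42.5
t 7.5 at [630.3 109.5  24.3] d [ 0.1 -0.1  2.6] rot [ 0.0005 -0.     -0.002 ] gap 50.1 F [ 0.2  0.4 -1.5]
```

Scaled: 1 mm is 0.02, 0.6 mm is 0.012.

```bash
echo '{"sx": [0, 0, 0, 0], "sy": [0, 0, 0, 0], "sz": [0.02, 0.02, 0.012, 0], "ax": [0, 0, 0, 0], "ay": [0, 0, 0, 0], "az": [0, 0, 0, 0], "aperture": [45, 45, 45, 45]}' | python3 inch.py
python3 -c "from h import *;go(630.2,109.6,21.7)"
```

```text
t: 7.85
ee_pos: [630.2, 109.5, 21.9]
orientation: [0.704, 0.711, 0.0, 0.0]
contact_force: [-1.6, -0.0, 1.2]
finger_gap: 49.7
gripper_force: 42.7
t 7.8 at [630.2 109.5  21.9] d [ 0.1 -0.   0.2] rot [ 0.0002 -0.0001 -0.002 ] gap 49.7 F [-1.6 -0.   1.2]
```

Scaled: 0.5 mm is 0.01.

```bash
echo '{"sx": [0, 0], "sy": [0, 0], "sz": [0.01, 0], "ax": [0, 0], "ay": [0, 0], "az": [0, 0], "aperture": [45, 45]}' | python3 inch.py | grep contact
echo '{"sx": [0, 0, 0, 0, 0, 0, 0, 0, 0, 0], "sy": [0, 0, 0, 0, 0, 0, 0, 0, 0, 0], "sz": [0, 0, 0, 0, -0.1, -0.3, -0.6, -0.8, 0, 0], "ax": [0, 0, 0, 0, 0, 0, 0, 0, 0, 0], "ay": [0, 0, 0, 0, 0, 0, 0, 0, 0, 0], "az": [0, 0, 0, 0, 0, 0, 0, 0, 0, 0], "aperture": [52, 56, 68, 68, 68, 68, 68, 68, 60, 60]}' | python3 inch.py
python3 -c "from h import *;go(446.4,24,45)"
```

```text
contact_force: [-2.7, -0.8, 4.9]
t: 9.05
ee_pos: [632.0, 109.8, 114.3]
orientation: [0.704, 0.711, 0.002, 0.002]
contact_force: [-0.2, 0.1, -0.5]
finger_gap: 60.1
gripper_force: 0.0
t 9.1 at [632.  109.8 114.3] d [ -83.9 -186.8   68.3] rot [ 0.0053 -0.0006 -0.002 ] gap 60.1 F [-0.2  0.1 -0.5]
```

Scaled: -40 mm is -0.8, -36 mm is -0.72.

```bash
echo '{"sx": [-0.12, -0.28, -0.36, -0.36, -0.32, -0.16, -0.08, 0, 0, 0, 0], "sy": [-0.24, -0.6, -0.8, -0.8, -0.72, -0.38, -0.2, 0, 0, 0, 0], "sz": [0, 0, 0, 0, 0, 0.2, 0.3, 0.5, 0.3, 0, 0], "ax": [0, 0, 0, 0, 0, 0, 0, 0, 0, 0, 0], "ay": [0, 0, 0, 0, 0, 0, 0, 0, 0, 0, 0], "az": [0, 0, 0, 0, 0, 0, 0, 0, 0, 0, 0], "aperture": [60, 60, 60, 60, 60, 60, 60, 60, 60, 60, 60]}' | python3 inch.py | head -1
python3 -c "
from h import *
go(446.4,24,16)
b=manip.snapshot('top')[140:320,250:500,::-1]
cv2.imwrite('pics/a5.png',cv2.resize(b,None,fx=2,fy=2,interpolation=2))"
```

```text
t: 10.15
t 10.2 at [442.2  23.5  45. ] d [ 0.5  4.3 29. ] rot [-0.0032 -0.     -0.0021] gap 60.1 F [-0.8  0.7  0.5]
```

View pics/a5.png

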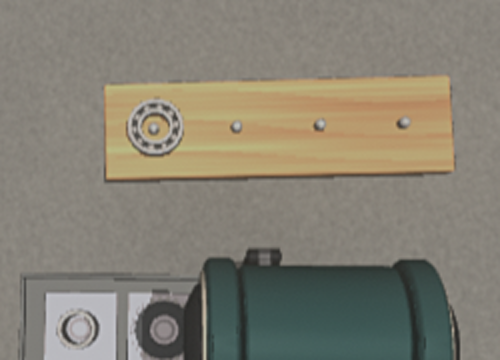

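The bearing sits flat around the leftmost pin at (153,128) in the crop. Next is the pinion.

Scaled: 12 mm is 0.24, 8 mm is 0.16.

```bash
echo '{"sx": [0.01, 0, 0, 0, 0, 0], "sy": [0.08, 0, 0, 0, 0, 0], "sz": [0, 0.16, 0.24, 0.16, 0, 0], "ax": [0, 0, 0, 0, 0, 0], "ay": [0, 0, 0, 0, 0, 0], "az": [0, 0, 0, 0, 0, 0], "aperture": [60, 60, 60, 60, 60, 60]}' | python3 inch.py | sed -n '1,2p;4p'
echo '{"sx": [0, 0, 0, 0, 0, 0, 0], "sy": [0, 0, 0, 0, 0, 0, 0], "sz": [0, 0, 0, 0, 0, 0, 0], "ax": [0, 0, 0, 0, 0, 0, 0], "ay": [0, 0, 0, 0, 0, 0, 0], "az": [0, 0, 0, 0, 0, 0, 0], "aperture": [36, 36, 36, 36, 36, 36, 36]}' | python3 inch.py 45
python3 -c "from h import *;go(446,24,75)"
```

```text
t: 10.8
ee_pos: [447.3, 24.2, 17.3]
contact_force: [-1.5, -0.6, 0.0]
t: 11.5
ee_pos: [447.8, 24.2, 18.5]
orientation: [0.704, 0.711, -0.0, -0.0]
contact_force: [-3.2, -0.9, 5.3]
finger_gap: 42.8
gripper_force: 45.8
t 11.5 at [447.8  24.2  18.5] d [ -0.2  -1.8 -56.5] rot [-0.0003 -0.     -0.002 ] gap 42.8 F [-3.2 -0.9  5.3]
```

Scaled: -30 mm is -0.6, -25 mm is -0.5.

```bash
echo '{"sx": [0, 0, 0, 0, 0, 0, 0], "sy": [0, 0, 0, 0, 0, 0, 0], "sz": [-0.1, -0.2, -0.4, -0.6, -0.5, 0, 0], "ax": [0, 0, 0, 0, 0, 0, 0], "ay": [0, 0, 0, 0, 0, 0, 0], "az": [0, 0, 0, 0, 0, 0, 0], "aperture": [36, 36, 36, 36, 36, 36, 36]}' | python3 inch.py |sed -n '2p;4,6p'
python3 -c "from h import *;go(632,33.5,58)"
```

```text
ee_pos: [448.5, 24.2, 108.5]
contact_force: [0.3, 1.0, -2.5]
finger_gap: 43.0
gripper_force: 46.3
t 12.2 at [448.5  24.2 108.5] d [  7.5 183.5  50.9] rot [ 0.0021 -0.     -0.002 ] gap 43.0 F [ 0.3  1.  -2.5]
```

Scaled: 35 mm is 0.7, 25 mm is 0.5.

```bash
echo '{"sx": [0.02, 0.02, 0.02, 0.02, 0.02, 0.02, 0.02, 0.01, 0, 0, 0], "sy": [0.24, 0.5, 0.7, 0.7, 0.7, 0.5, 0.24, 0.09, 0, 0, 0], "sz": [0, 0, 0, 0, 0, 0.2, 0.3, 0.3, 0.2, 0, 0], "ax": [0, 0, 0, 0, 0, 0, 0, 0, 0, 0, 0], "ay": [0, 0, 0, 0, 0, 0, 0, 0, 0, 0, 0], "az": [0, 0, 0, 0, 0, 0, 0, 0, 0, 0, 0], "aperture": [36, 36, 36, 36, 36, 36, 36, 36, 36, 36, 36]}' | python3 inch.py |sed -n '2p;4,6p'
python3 - <<'E'
from h import *
go(632,33.5,24.5)
im=manip.snapshot("scene")[:,:,::-1].copy();p=manip.state()["ee_pos"]
b=p[2]-6.5;t=np.linspace(0,6.28,60)
im=cv2.resize(im[230:350,230:390],None,fx=4,fy=4,interpolation=2)
for z in(b,b+28):
    q=proj("scene",np.c_[p[0]+22*np.cos(t),p[1]+22*np.sin(t),0*t+z]);cv2.polylines(im,[((q-[230,230]+.5)*4).astype(int)],True,(0,0,255),1)
cv2.imwrite("pics/a6.png",im)
E
```

```text
ee_pos: [630.0, 33.5, 57.1]
contact_force: [-0.2, -1.0, -2.3]
finger_gap: 42.7
gripper_force: 46.3
t 13.3 at [630.   33.5  57.1] d [-0.   2.1 32.6] rot [-0.0022 -0.     -0.002 ] gap 42.7 F [-0.2 -1.  -2.3]
```

View pics/a6.png

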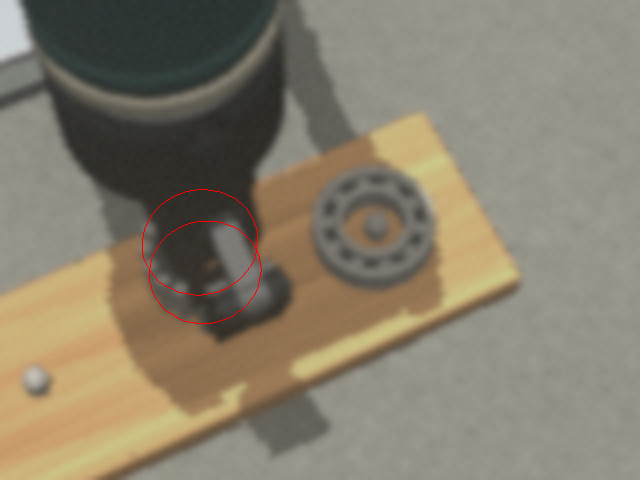

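Pinion is held as expected, with its outline matching at about (205,265) in the crop. The bearing is well centred on its pin. I'll lower the pinion.

Scaled: 8 mm is 0.16, 7 mm is 0.14.

```bash
echo '{"sx": [0, 0, 0, 0, 0, 0, 0, 0], "sy": [0.04, 0, 0, 0, 0, 0, 0, 0], "sz": [0.16, 0.16, 0.14, 0.08, 0.04, 0.02, 0, 0], "ax": [0, 0, 0, 0, 0, 0, 0, 0], "ay": [0, 0, 0, 0, 0, 0, 0, 0], "az": [0, 0, 0, 0, 0, 0, 0, 0], "aperture": [36, 36, 36, 36, 36, 36, 36, 36]}' | python3 inch.py | sed -n '2p;4p'
echo '{"sx": [0, 0, 0, 0], "sy": [0, 0, 0, 0], "sz": [0.02, 0.012, 0, 0], "ax": [0, 0, 0, 0], "ay": [0, 0, 0, 0], "az": [0, 0, 0, 0], "aperture": [36, 36, 36, 36]}' | python3 inch.py| sed -n '2p;4p'
```

```text
ee_pos: [633.7, 33.5, 28.3]
contact_force: [-0.1, 0.0, -2.8]
ee_pos: [633.3, 33.5, 26.4]
contact_force: [0.4, -0.2, -2.0]
```

Scaled: 1 mm is 0.02, 0.5 mm is 0.01.

```bash
echo '{"sx": [0, 0, 0, 0], "sy": [0, 0, 0, 0], "sz": [0.02, 0.01, 0, 0], "ax": [0, 0, 0, 0], "ay": [0, 0, 0, 0], "az": [0, 0, 0, 0], "aperture": [36, 36, 36, 36]}' | python3 inch.py| sed -n '2p;4p'
echo '{"sx": [0, 0, 0], "sy": [0, 0, 0], "sz": [0.01, 0, 0], "ax": [0, 0, 0], "ay": [0, 0, 0], "az": [0, 0, 0], "aperture": [36, 36, 36]}' | python3 inch.py| sed -n '2p;4p'
```

```text
ee_pos: [633.3, 33.5, 24.8]
contact_force: [-0.1, -0.5, -2.6]
ee_pos: [633.5, 33.5, 24.6]
contact_force: [-0.7, -0.3, -0.4]
```

Scaled: 0.6 mm is 0.012.

```bash
echo '{"sx": [0, 0, 0], "sy": [0, 0, 0], "sz": [0.012, 0, 0], "ax": [0, 0, 0], "ay": [0, 0, 0], "az": [0, 0, 0], "aperture": [36, 36, 36]}' | python3 inch.py| sed -n '2p;4p'
echo '{"sx": [0, 0, 0, 0, 0, 0, 0, 0, 0, 0], "sy": [0, 0, 0, 0, 0, 0, 0, 0, 0, 0], "sz": [0, 0, 0, 0, -0.1, -0.3, -0.6, -0.8, 0, 0], "ax": [0, 0, 0, 0, 0, 0, 0, 0, 0, 0], "ay": [0, 0, 0, 0, 0, 0, 0, 0, 0, 0], "az": [0, 0, 0, 0, 0, 0, 0, 0, 0, 0], "aperture": [45, 49, 62, 62, 62, 62, 62, 70, 70, 70]}' | python3 inch.py | sed -n '2p;4p'
python3 -c "from h import *;go(446.9,100,45)"
```

```text
ee_pos: [633.5, 33.5, 24.5]
contact_force: [-2.9, -0.1, 6.0]
ee_pos: [635.3, 33.6, 117.1]
contact_force: [0.6, -0.3, -0.4]
t 16.6 at [635.3  33.6 117.1] d [  68.3 -188.1   71.1] rot [ 0.0054 -0.     -0.002 ] gap 70.2 F [ 0.6 -0.3 -0.4]
```

Scaled: -40 mm is -0.8, -34 mm is -0.68.

```bash
echo '{"sx": [0.1, 0.22, 0.3, 0.3, 0.24, 0.14, 0.07, 0, 0, 0, 0], "sy": [-0.24, -0.6, -0.8, -0.8, -0.68, -0.38, -0.2, 0, 0, 0, 0], "sz": [0, 0, 0, 0, 0, 0.2, 0.3, 0.5, 0.3, 0, 0], "ax": [0, 0, 0, 0, 0, 0, 0, 0, 0, 0, 0], "ay": [0, 0, 0, 0, 0, 0, 0, 0, 0, 0, 0], "az": [0, 0, 0, 0, 0, 0, 0, 0, 0, 0, 0], "aperture": [70, 70, 70, 70, 70, 70, 70, 70, 70, 70, 70]}' | python3 inch.py | head -1
python3 -c "
from h import *
go(446.9,100,16)
b=manip.snapshot('top')[140:340,240:490,::-1];a=manip.snapshot('scene')[150:350,150:400,::-1]
cv2.imwrite('pics/a7.png',cv2.resize(np.hstack([a,b]),None,fx=1.6,fy=1.6,interpolation=2))"
```

```text
t: 17.65
t 17.6 at [445.9 100.1  47.8] d [-0.1  1.1 31.8] rot [-0.0031  0.0004 -0.0018] gap 69.9 F [ 0.1 -0.1  0.7]
```

View pics/a7.png

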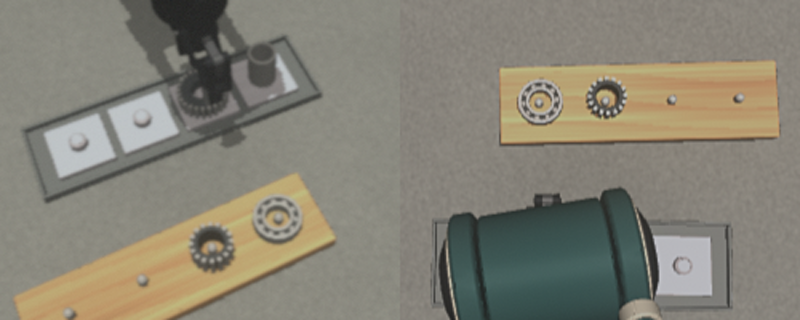

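The pinion stands on the second pin (605,98) and the bearing on the first (539,102). Both posts they came from are clear. Next is the large gear.

Scaled: 12 mm is 0.24, 8 mm is 0.16.

```bash
echo '{"sx": [0, 0, 0, 0, 0, 0], "sy": [0.02, 0, 0, 0, 0, 0], "sz": [0.16, 0.24, 0.16, 0.06, 0, 0], "ax": [0, 0, 0, 0, 0, 0], "ay": [0, 0, 0, 0, 0, 0], "az": [0, 0, 0, 0, 0, 0], "aperture": [70, 70, 70, 70, 70, 70]}' | python3 inch.py | sed -n '2p;4p'
echo '{"sx": [0, 0, 0, 0, 0, 0, 0], "sy": [0, 0, 0, 0, 0, 0, 0], "sz": [0, 0, 0, 0, 0, 0, 0], "ax": [0, 0, 0, 0, 0, 0, 0], "ay": [0, 0, 0, 0, 0, 0, 0], "az": [0, 0, 0, 0, 0, 0, 0], "aperture": [50, 50, 50, 50, 50, 50, 50]}' | python3 inch.py 55
python3 -c "from h import *;go(446,100,75)"
```

```text
ee_pos: [448.7, 100.1, 17.7]
contact_force: [-0.2, -0.3, 0.4]
t: 19.05
ee_pos: [448.5, 100.2, 18.8]
orientation: [0.704, 0.711, -0.0, -0.0]
contact_force: [-2.8, 0.4, 6.9]
finger_gap: 57.0
gripper_force: 57.1
t 19.1 at [448.5 100.2  18.8] d [ -0.2  -2.5 -56.2] rot [-0.0007 -0.     -0.0022] gap 57.0 F [-2.8  0.4  6.9]
```

Scaled: -30 mm is -0.6, -25 mm is -0.5.

```bash
echo '{"sx": [0, 0, 0, 0, 0, 0, 0], "sy": [0, 0, 0, 0, 0, 0, 0], "sz": [-0.1, -0.2, -0.4, -0.6, -0.5, 0, 0], "ax": [0, 0, 0, 0, 0, 0, 0], "ay": [0, 0, 0, 0, 0, 0, 0], "az": [0, 0, 0, 0, 0, 0, 0], "aperture": [50, 50, 50, 50, 50, 50, 50]}' | python3 inch.py |sed -n '2p;4,6p'
python3 -c "from h import *;go(633.8,-42.3,58)"
```

```text
ee_pos: [449.0, 100.2, 108.2]
contact_force: [0.5, 0.4, -3.3]
finger_gap: 56.9
gripper_force: 59.6
t 19.8 at [449.  100.2 108.2] d [-144.4  183.2   50.4] rot [ 0.0017 -0.0003 -0.002 ] gap 56.9 F [ 0.5  0.4 -3.3]
```

Scaled: 33 mm is 0.66, 28 mm is 0.56.

```bash
echo '{"sx": [-0.16, -0.38, -0.52, -0.52, -0.52, -0.44, -0.24, -0.11, 0, 0, 0, 0], "sy": [0.2, 0.48, 0.66, 0.66, 0.66, 0.56, 0.3, 0.16, 0, 0, 0, 0], "sz": [0, 0, 0, 0, 0, 0, 0, 0.2, 0.4, 0.4, 0, 0], "ax": [0, 0, 0, 0, 0, 0, 0, 0, 0, 0, 0, 0], "ay": [0, 0, 0, 0, 0, 0, 0, 0, 0, 0, 0, 0], "az": [0, 0, 0, 0, 0, 0, 0, 0, 0, 0, 0, 0], "aperture": [50, 50, 50, 50, 50, 50, 50, 50, 50, 50, 50, 50]}' | python3 inch.py |sed -n '2p;4,6p'
python3 - <<'E'
from h import *
go(633.8,-42.3,24.8)
im=manip.snapshot("scene")[:,:,::-1].copy();p=manip.state()["ee_pos"]
b=p[2]-6.8;t=np.linspace(0,6.28,60)
im=cv2.resize(im[230:370,180:350],None,fx=4,fy=4,interpolation=2)
for z in(b,b+20):
    q=proj("scene",np.c_[p[0]+30*np.cos(t),p[1]+30*np.sin(t),0*t+z]);cv2.polylines(im,[((q-[180,230]+.5)*4).astype(int)],True,(0,0,255),1)
cv2.imwrite("pics/a8.png",im)
E
```

```text
ee_pos: [632.2, -42.2, 55.6]
contact_force: [0.7, 0.6, -3.4]
finger_gap: 56.8
gripper_force: 59.9
t 20.9 at [632.2 -42.2  55.6] d [-0.2  1.7 30.8] rot [-0.0044 -0.0006 -0.0017] gap 56.8 F [ 0.7  0.6 -3.4]
```

View pics/a8.png

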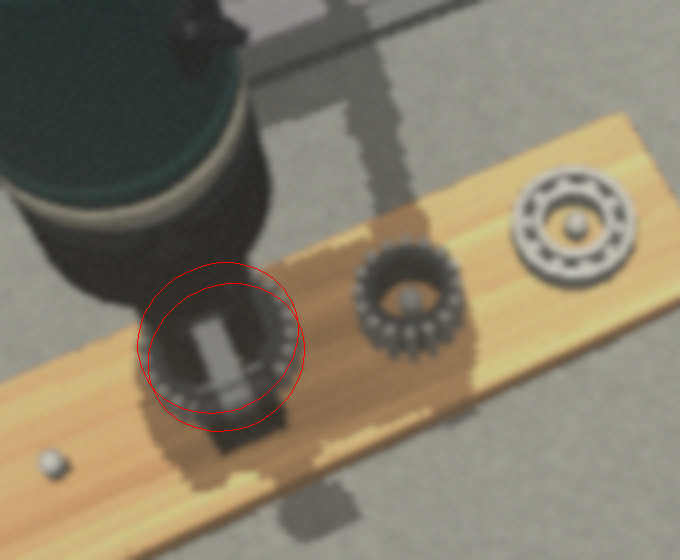

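The gear is held level at about (222,345) in the crop, and the pinion and bearing sit well. I'll lower the gear.

Scaled: 8 mm is 0.16, 6 mm is 0.12.

```bash
echo '{"sx": [0, 0, 0, 0, 0, 0, 0], "sy": [0, 0, 0, 0, 0, 0, 0], "sz": [0.16, 0.16, 0.12, 0.08, 0.04, 0, 0], "ax": [0, 0, 0, 0, 0, 0, 0], "ay": [0, 0, 0, 0, 0, 0, 0], "az": [0, 0, 0, 0, 0, 0, 0], "aperture": [50, 50, 50, 50, 50, 50, 50]}' | python3 inch.py | sed -n '2p;4p'
echo '{"sx": [0, 0, 0, 0], "sy": [0, 0, 0, 0], "sz": [0.02, 0.012, 0, 0], "ax": [0, 0, 0, 0], "ay": [0, 0, 0, 0], "az": [0, 0, 0, 0], "aperture": [50, 50, 50, 50]}' | python3 inch.py| sed -n '2p;4p'
```

```text
ee_pos: [634.3, -42.5, 30.0]
contact_force: [0.4, 0.2, -2.8]
ee_pos: [634.1, -42.5, 28.2]
contact_force: [0.7, -0.2, -3.3]
```

Scaled: 1 mm is 0.02, 0.6 mm is 0.012.

```bash
echo '{"sx": [0, 0, 0, 0, 0], "sy": [0, 0, 0, 0, 0], "sz": [0.02, 0.02, 0.012, 0, 0], "ax": [0, 0, 0, 0, 0], "ay": [0, 0, 0, 0, 0], "az": [0, 0, 0, 0, 0], "aperture": [50, 50, 50, 50, 50]}' | python3 inch.py| sed -n '2p;4p'
echo '{"sx": [0, 0, 0], "sy": [0, 0, 0], "sz": [0.012, 0, 0], "ax": [0, 0, 0], "ay": [0, 0, 0], "az": [0, 0, 0], "aperture": [50, 50, 50]}' | python3 inch.py| sed -n '2p;4p'
```

```text
ee_pos: [634.1, -42.5, 25.5]
contact_force: [-0.9, -0.3, -3.2]
ee_pos: [634.1, -42.5, 25.0]
contact_force: [0.0, 0.1, -3.3]
```

Scaled: 0.5 mm is 0.01.

```bash
echo '{"sx": [0, 0, 0], "sy": [0, 0, 0], "sz": [0.01, 0, 0], "ax": [0, 0, 0], "ay": [0, 0, 0], "az": [0, 0, 0], "aperture": [50, 50, 50]}' | python3 inch.py| sed -n '2p;4p'
echo '{"sx": [0, 0, 0], "sy": [0, 0, 0], "sz": [0.008, 0, 0], "ax": [0, 0, 0], "ay": [0, 0, 0], "az": [0, 0, 0], "aperture": [50, 50, 50]}' | python3 inch.py| sed -n '2p;4p'
```

```text
ee_pos: [634.2, -42.5, 24.9]
contact_force: [-1.5, -0.1, 0.8]
ee_pos: [634.2, -42.5, 24.8]
contact_force: [-3.1, 0.6, 5.5]
```

Scaled: -40 mm is -0.8, -30 mm is -0.6.

```bash
echo '{"sx": [0, 0, 0, 0, 0, 0, 0, 0, 0, 0], "sy": [0, 0, 0, 0, 0, 0, 0, 0, 0, 0], "sz": [0, 0, 0, 0, -0.1, -0.3, -0.6, -0.8, 0, 0], "ax": [0, 0, 0, 0, 0, 0, 0, 0, 0, 0], "ay": [0, 0, 0, 0, 0, 0, 0, 0, 0, 0], "az": [0, 0, 0, 0, 0, 0, 0, 0, 0, 0], "aperture": [60, 64, 74, 74, 74, 74, 74, 54, 54, 54]}' | python3 inch.py | sed -n '2p;4p'
python3 -c "from h import *;go(447.4,176,75)"
```

```text
ee_pos: [636.0, -42.7, 117.4]
contact_force: [-0.1, -0.4, -0.9]
t 24.5 at [636.  -42.7 117.4] d [ 220.6 -186.6   41.2] rot [ 0.0053  0.0006 -0.002 ] gap 53.6 F [-0.1 -0.4 -0.9]
```

Scaled: 36 mm is 0.72, -31 mm is -0.62.

```bash
echo '{"sx": [0.24, 0.5, 0.72, 0.72, 0.72, 0.72, 0.5, 0.29, 0, 0, 0, 0], "sy": [-0.2, -0.42, -0.62, -0.62, -0.62, -0.62, -0.42, -0.2, 0, 0, 0, 0], "sz": [0, 0, 0, 0, 0, 0, 0, 0.2, 0.4, 0.2, 0, 0], "ax": [0, 0, 0, 0, 0, 0, 0, 0, 0, 0, 0, 0], "ay": [0, 0, 0, 0, 0, 0, 0, 0, 0, 0, 0, 0], "az": [0, 0, 0, 0, 0, 0, 0, 0, 0, 0, 0, 0], "aperture": [54, 54, 54, 54, 54, 54, 54, 54, 54, 54, 54, 54]}' | python3 inch.py | head -1
python3 -c "
from h import *
go(447.4,176,26)
b=manip.snapshot('top')[140:340,240:490,::-1];a=manip.snapshot('scene')[130:330,170:420,::-1]
cv2.imwrite('pics/a9.png',cv2.resize(np.hstack([a,b]),None,fx=1.6,fy=1.6,interpolation=2))"
```

```text
t: 25.7
t 25.7 at [445.3 175.8  73.5] d [ 0.2  2.2 47.5] rot [-0.0017  0.0005 -0.0025] gap 54.2 F [0.8 0.3 0.1]
```

View pics/a9.png

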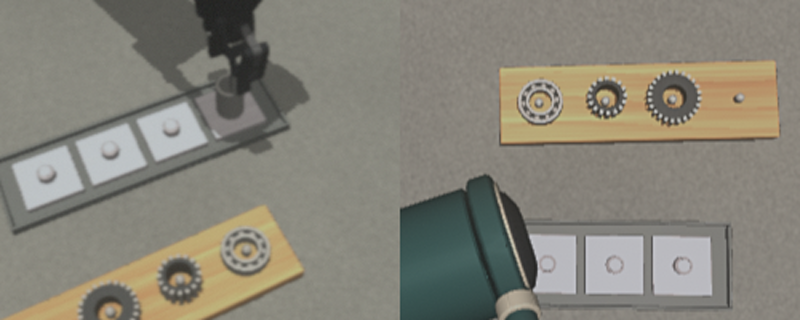

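The large gear sits on the third pin (671,99). Only the sleeve is left in the tray.

Scaled: 14 mm is 0.28, 12 mm is 0.24.

```bash
echo '{"sx": [0, 0, 0, 0, 0, 0, 0], "sy": [0.03, 0, 0, 0, 0, 0, 0], "sz": [0.12, 0.24, 0.28, 0.2, 0.08, 0, 0], "ax": [0, 0, 0, 0, 0, 0, 0], "ay": [0, 0, 0, 0, 0, 0, 0], "az": [0, 0, 0, 0, 0, 0, 0], "aperture": [54, 54, 54, 54, 54, 54, 54]}' | python3 inch.py | sed -n '2p;4p'
echo '{"sx": [0, 0, 0, 0, 0, 0, 0], "sy": [0, 0, 0, 0, 0, 0, 0], "sz": [0, 0, 0, 0, 0, 0, 0], "ax": [0, 0, 0, 0, 0, 0, 0], "ay": [0, 0, 0, 0, 0, 0, 0], "az": [0, 0, 0, 0, 0, 0, 0], "aperture": [25, 25, 25, 25, 25, 25, 25]}' | python3 inch.py 45
echo '{"sx": [0, 0, 0, 0, 0, 0, 0], "sy": [0, 0, 0, 0, 0, 0, 0], "sz": [-0.1, -0.2, -0.4, -0.6, -0.6, 0, 0], "ax": [0, 0, 0, 0, 0, 0, 0], "ay": [0, 0, 0, 0, 0, 0, 0], "az": [0, 0, 0, 0, 0, 0, 0], "aperture": [25, 25, 25, 25, 25, 25, 25]}' | python3 inch.py |sed -n '2p;4,6p'
python3 -c "from h import *;go(635.8,-117.9,75)"
```

```text
ee_pos: [447.5, 176.2, 28.0]
contact_force: [0.4, -0.2, -0.5]
t: 27.2
ee_pos: [448.1, 176.4, 28.9]
orientation: [0.704, 0.711, 0.001, 0.0]
contact_force: [-1.9, 0.5, 5.6]
finger_gap: 33.3
gripper_force: 45.1
ee_pos: [448.0, 176.3, 124.1]
contact_force: [-0.0, 0.1, -0.8]
finger_gap: 33.5
gripper_force: 44.9
t 27.9 at [448.  176.3 124.1] d [-296.1  184.8   49.3] rot [ 0.0021 -0.0007 -0.002 ] gap 33.5 F [-0.   0.1 -0.8]
```

Scaled: -38 mm is -0.76, -30 mm is -0.6.

```bash
echo '{"sx": [-0.3, -0.58, -0.76, -0.76, -0.76, -0.76, -0.76, -0.6, -0.4, -0.24, 0, 0], "sy": [0.18, 0.36, 0.48, 0.48, 0.48, 0.48, 0.48, 0.38, 0.24, 0.14, 0, 0], "sz": [0, 0, 0, 0, 0, 0, 0, 0, 0, 0, 0, 0], "ax": [0, 0, 0, 0, 0, 0, 0, 0, 0, 0, 0, 0], "ay": [0, 0, 0, 0, 0, 0, 0, 0, 0, 0, 0, 0], "az": [0, 0, 0, 0, 0, 0, 0, 0, 0, 0, 0, 0], "aperture": [25, 25, 25, 25, 25, 25, 25, 25, 25, 25, 25, 25]}' | python3 inch.py |sed -n '2p;4,6p'
python3 -c "from h import *;go(635.8,-117.9,70)"
```

```text
ee_pos: [634.1, -117.1, 121.8]
contact_force: [0.3, 0.2, -0.5]
finger_gap: 33.2
gripper_force: 44.9
t 29.1 at [ 634.1 -117.1  121.8] d [-0.9  1.8 51.8] rot [-0.0027 -0.0012 -0.0021] gap 33.2 F [ 0.3  0.2 -0.5]
```

Scaled: 20 mm is 0.4, 15 mm is 0.3.

```bash
echo '{"sx": [-0.016, 0, 0, 0, 0, 0], "sy": [0, 0, 0, 0, 0, 0], "sz": [0.2, 0.4, 0.3, 0.2, 0, 0], "ax": [0, 0, 0, 0, 0, 0], "ay": [0, 0, 0, 0, 0, 0], "az": [0, 0, 0, 0, 0, 0], "aperture": [25, 25, 25, 25, 25, 25]}' | python3 inch.py |sed -n '2p;4,6p'
python3 - <<'E'
from h import *
go(635.8,-117.9,34.9)
im=manip.snapshot("scene")[:,:,::-1].copy();p=manip.state()["ee_pos"]
b=p[2]-16.9;t=np.linspace(0,6.28,60)
im=cv2.resize(im[250:390,140:310],None,fx=4,fy=4,interpolation=2)
for z in(b,b+46):
    q=proj("scene",np.c_[p[0]+17*np.cos(t),p[1]+17*np.sin(t),0*t+z]);cv2.polylines(im,[((q-[140,250]+.5)*4).astype(int)],True,(0,0,255),1)
cv2.imwrite("pics/a10.png",im)
E
```

```text
ee_pos: [635.3, -118.5, 67.9]
contact_force: [-0.1, 0.3, -0.9]
finger_gap: 33.0
gripper_force: 44.9
t 29.7 at [ 635.3 -118.5   67.9] d [ 0.6  0.5 33. ] rot [-0.0004 -0.0001 -0.0016] gap 33.0 F [-0.1  0.3 -0.9]
```

View pics/a10.png

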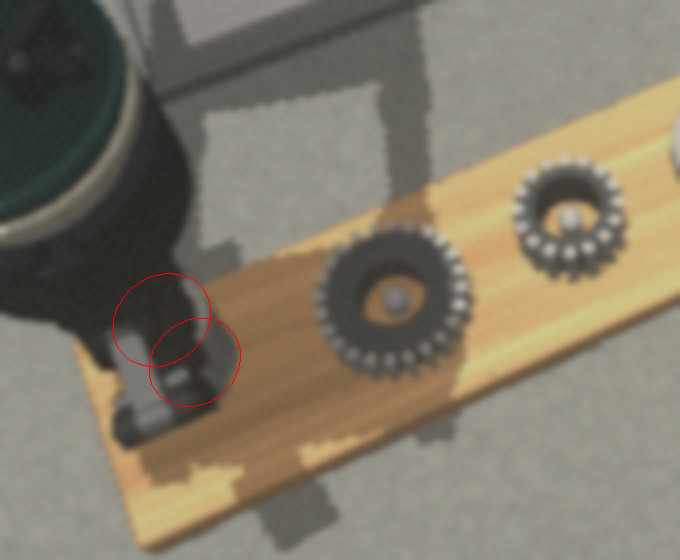

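The sleeve is held upright where I predicted, and the gear lies flat around its pin. I'll lower the sleeve.

Scaled: 8 mm is 0.16, 4 mm is 0.08.

```bash
echo '{"sx": [0.01, 0, 0, 0, 0, 0, 0], "sy": [0, 0, 0, 0, 0, 0, 0], "sz": [0.16, 0.16, 0.16, 0.08, 0.04, 0, 0], "ax": [0, 0, 0, 0, 0, 0, 0], "ay": [0, 0, 0, 0, 0, 0, 0], "az": [0, 0, 0, 0, 0, 0, 0], "aperture": [25, 25, 25, 25, 25, 25, 25]}' | python3 inch.py | sed -n '2p;4p'
echo '{"sx": [0, 0, 0, 0], "sy": [0, 0, 0, 0], "sz": [0.02, 0.012, 0, 0], "ax": [0, 0, 0, 0], "ay": [0, 0, 0, 0], "az": [0, 0, 0, 0], "aperture": [25, 25, 25, 25]}' | python3 inch.py| sed -n '2p;4p'
```

```text
ee_pos: [635.6, -118.4, 38.2]
contact_force: [-0.3, -1.6, -1.1]
ee_pos: [635.4, -118.3, 36.6]
contact_force: [0.4, -0.3, -2.0]
```

Scaled: 1 mm is 0.02, 0.6 mm is 0.012.

```bash
echo '{"sx": [0, 0, 0, 0], "sy": [0, 0, 0, 0], "sz": [0.02, 0.012, 0, 0], "ax": [0, 0, 0, 0], "ay": [0, 0, 0, 0], "az": [0, 0, 0, 0], "aperture": [25, 25, 25, 25]}' | python3 inch.py| sed -n '2p;4p'
echo '{"sx": [0, 0, 0], "sy": [0, 0, 0], "sz": [0.01, 0, 0], "ax": [0, 0, 0], "ay": [0, 0, 0], "az": [0, 0, 0], "aperture": [25, 25, 25]}' | python3 inch.py| sed -n '2p;4p'
```

```text
ee_pos: [635.4, -118.3, 35.0]
contact_force: [-1.1, 0.3, 0.3]
ee_pos: [635.5, -118.3, 34.9]
contact_force: [-3.0, 0.1, 5.2]
```

Scaled: -45 mm is -0.9, -40 mm is -0.8.

```bash
echo '{"sx": [0, 0, 0, 0, 0, 0, 0, 0, 0, -0.8, -0.9, -0.9], "sy": [0, 0, 0, 0, 0, 0, 0, 0, 0, 0, 0, 0], "sz": [0, 0, 0, 0, -0.1, -0.3, -0.6, -0.8, -0.8, -0.4, 0, 0], "ax": [0, 0, 0, 0, 0, 0, 0, 0, 0, 0, 0, 0], "ay": [0, 0, 0, 0, 0, 0, 0, 0, 0, 0, 0, 0], "az": [0, 0, 0, 0, 0, 0, 0, 0, 0, 0, 0, 0], "aperture": [34, 38, 54, 54, 54, 54, 54, 54, 54, 54, 54, 54]}' | python3 inch.py | sed -n '2p;4p'
echo '{"sx": [-0.9, -0.9, -0.9, -0.6, 0, 0], "sy": [-0.4, -0.4, -0.4, -0.2, 0, 0], "sz": [0, 0, 0, 0, 0, 0], "ax": [0, 0, 0, 0, 0, 0], "ay": [0, 0, 0, 0, 0, 0], "az": [0, 0, 0, 0, 0, 0], "aperture": [54, 54, 54, 54, 54, 54]}' | python3 inch.py | sed -n '1,2p;4p'
python3 -c "
from h import *
b=manip.snapshot('top')[120:340,80:490,::-1];a=manip.snapshot('scene')[160:390,130:540,::-1]
cv2.imwrite('pics/a11.png',cv2.resize(np.vstack([a,b]),None,fx=1.3,fy=1.3,interpolation=2))"
```

```text
ee_pos: [638.1, -249.6, 188.4]
contact_force: [1.0, -0.2, -0.7]
t: 33.35
ee_pos: [568.1, -414.8, 185.6]
contact_force: [0.1, 0.9, -0.1]
```

View pics/a11.png

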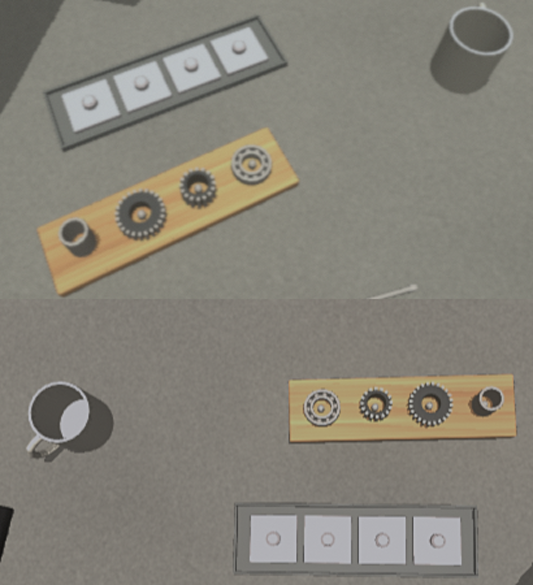

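The board now holds, left to right, the bearing (321,407), pinion (376,404), gear (430,405) and sleeve (490,402). All four are flat on their pins, and the mug hasn't moved.

```bash
python3 -c "from station import manip;print(manip.job_done())"
```

```text
the job is handed in; nothing more can be done
None
```

Job handed in at about 33 s: from left to right the board holds the bearing, pinion, large gear and sleeve, each flat on its own pin, and the mug was left where it stood.

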